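# Load the baking-paper roll into the sprung roll holder

### The job

Load the brown baking-paper roll into the roll holder on the worktop. Press the blue sprung end of its spindle against the tall plate above the open-topped cup so that the spindle shortens, lower it level between the two cups, and let it spring back so that the blue end sits in the open-topped cup and the steel end sits fully home in the round cup; then let go. Leave the silver foil roll where it lies.

Things in the scene. Friction and masses are not known exactly. Their poses are not given: they have to be found in the camera images.
- baking_roll: Brown baking-paper roll on a sprung spindle, 0.22 kg, lying. Origin on its axis in the middle of the paper, 23 mm above the worktop; y axis along the spindle to the blue end, which points left. Paper: firm cylinder, diameter 40, y -50 to 50; grasp it there across the axis, about 40 N. White square end plates 46x46, 6 thick, beside it. Fixed steel rod, diameter 12, round tip at y -91.
- baking_plunger (a joint): Smooth sprung blue plunger of the baking roll, 12 mm rod, round tip: m pushed in. 0 free (tip at roll y +111, spindle 202 mm long), 0.038 fully in. Spring 1.4 N plus 120 N/m. While its tip bears on the tall plate, the steel tip clears the round cup if the roll's origin is at holder y +5 to +25 mm. Seated it reads about 0.006, roll origin at holder x 0, y -7, z 46 mm.
- foil_roll: Silver foil roll on a spindle of the same shape and size, lying nearby: leave it alone. Origin and axes as baking_roll.
- holder: Fixed roll holder: wooden base 110x222x12 mm, a grey upright with a black cup at each end. Origin: centre of its underside; z up; y from the round cup to the open cup (left). Cup centres at x 0, z 55. Right: round blind cup, inner diameter 30, outer 38 (top at z 74), open towards +y only, mouth at y -86, bottom at y -98. Spindle ends are much thinner than the cups and rest on their lower walls.
- open_cup (a point): Back of the open-topped cup, at its centre, on the inner face of the holder's tall left plate (holder x 0, y +98, z 55 mm). The plate is 48 mm wide and rises to z 113. The cup is a U-shaped pocket open at the top and on the inside: y 86 to 98, x -15 to 15, floor at z 40, walls up to z 70 mm. It is 196 mm from the bottom of the round cup.
Mind the look-alikes: they are no part of the job. What is shaped like the baking_roll but purple is not meant.

How it is judged:
By the outcome, as a careful person would: the job done as asked, in the order asked, and still so for the second after the job is handed in, with the robot touching nothing.
It also fails if it takes over 45 s, if anything falls off the work surface, if the arm or the gripper's body presses on something with over 40 N, if the wrist force passes 120 N, or if a joint passes its speed limit or range.

### The arm

A 7-joint arm with a two-finger parallel gripper is mounted at the origin on a cart in front of the work surface, level with it; the furniture and walls round the work are solid. World frame = base frame: x ahead of the robot, y to its left, z up, the work surface at z = 0. Lengths are in m, angles in degrees, forces in N, time in s.
With the tool pointing down it reaches from about 0.425 to 0.875 m from the base axis. Payload 8.4 kg.
Tool frame: the origin (TCP) lies at the very end of the fingers, on their centre line; the grasp point (between the pads) lies 19 mm behind it; z points along the fingers, y is the line along which they close (so a half turn about z gives the same grasp; the last joint's range is limited). The gripper opens to 85 mm and grips with 20 to 120 N. Pads are 22 mm wide; open, the fingers measure 114 mm over their backs; the gripper's body (76 mm by 85 mm) begins 54 mm behind the grasp point. The pads swing forward as they close: fully open they stand 13 mm farther back than shut.
Start: joints at [-5.684, 19.091, 2.286, 83.961, -0.768, 76.965, -3.352], TCP at [0.65, -0, 0.231] pointing down, gripper open.
Joint ranges: [-147.57, 147.57], [-21.85, 119.76], [-74.77, 79.35], [14.55, 137.4], [-85.83, 265.84], [4.83, 119.75], [-152.11, 152.11]. Speed limits (degrees/s): [127.2, 127.2, 159.86, 159.86, 180, 180, 180].

### API

Orientations are given as [roll, pitch, yaw] about the fixed x, y, z axes, in that order (R = Rz(yaw) Ry(pitch) Rx(roll)).
In Python, from plant import r gives the robot as it stands.
- The arm moves only by the shell command python3 -m handwheel 'ROWS'. ROWS is JSON, a list that holds one entry, the list of rows, each a list of 5 numbers: the shift along the tool's x, y, z in mm, then the turn about the tool's z in rad, then the finger opening in mm, from 0 to 85.4. In form: [[[dx, dy, dz, roll, grip], ...]]. A call has 1 to 8 rows; each row shifts and turns the commanded pose from where the row before left it, along the tool's axes as they then stand; what a row does not reach is not made up. A row lasts 1/8 s, in which the tool goes at most 62.5 mm and 10.7 degrees, less where a joint would pass 70% of its speed; a pose out of reach is approached as far as the arm can. A call is refused whole if a number of a shift passes 62.5 or a number of a turn 0.188, either way. A call with a gripper value outside its range is refused whole. The fingers move at their own pace and stop on an object; the grip force is fixed at half the most. Time passes only in rows, so rows that do not move let the fingers close. It gives the time, the measured TCP pose, the force, the opening and the grip force at its end, in the units of the state.
- r.get_obs(): the state, without advancing time (a new reading comes with each control period).
- r.capture(name): name is "scene" or "side" or "wrist"; returns a dict with "frame" (400x640x3 uint8, blue, green, red), "camera_matrix" (3x3 intrinsics, pixels), "k1" (the pictures are not rectified: a ray, as slopes to the right and down, at radius r is drawn at 1 + k1 r^2 times it, then the intrinsics apply), "extrinsics" (4x4, takes a point from camera to world coordinates). Camera axes: x right, y down, z forward; pixel columns grow to the right and rows downward; lengths in m; the calibration is good to about 2 mm. A picture is of the moment at which its call begins. There is no depth.
- r.close_job(): hands the job in; it is judged then, once.
The state is a dict: "clock": time; "q": joint angles; "qvel": joint speeds; "effort": joint torques, N m; "tcp_pos": TCP position; "orientation": TCP orientation; "ft_force": force on the tool from outside, world axes, zero at the start; "moment": the same for the moment, N m; "gripper_width": finger opening in m; "finger_force": force on a finger pad.
Only numpy, scipy, OpenCV 4.12 (cv2) and the standard library are available. Lean on these libraries where they do the work, as an engineer would, in place of code of your own. Each camera call takes 0.05 s, during which the arm holds its last target. There are 200 camera calls.

## Working session

There is one attempt and no reset: what is moved stays moved. The work goes in short steps, Python scripts to look and compute and a shell command to move; the robot and the scene stay as the last step left them, time stands still between calls to the robot, and variables do not carry over. Pictures are saved under pics/ and viewed, at most 10 in all, crops included, and the job is handed in when it is done.

```bash
mkdir -p pics; ls
python3 - <<'E'
from plant import r
import cv2
for n in ("scene","side"):
    c=r.capture(n); cv2.imwrite(f"pics/{n}0.png",c["frame"])
    print(n,c["camera_matrix"].tolist(),c["k1"],c["extrinsics"].round(3).tolist())
o=r.get_obs(); print({k:o[k] for k in("clock","tcp_pos","orientation","ft_force","gripper_width")})
E
```

```text
pics
scene [[425.8494488862833, 0.0, 322.5046143149481], [0.0, 425.8494488862833, 200.2458060184605], [0.0, 0.0, 1.0]] -0.10119758381243196 [[0.752, -0.291, 0.592, 0.021], [-0.659, -0.32, 0.681, -0.695], [-0.009, -0.902, -0.432, 0.512], [0.0, 0.0, 0.0, 1.0]]
side [[403.10649700739197, 0.0, 313.8795149083378], [0.0, 403.10649700739197, 202.9899530957529], [0.0, 0.0, 1.0]] 0.02447008492190056 [[-0.925, -0.174, 0.338, 0.289], [-0.38, 0.436, -0.816, 0.855], [-0.005, -0.883, -0.469, 0.575], [0.0, 0.0, 0.0, 1.0]]
{'clock': 0.1, 'tcp_pos': array([ 6.49605322e-01, -4.72515621e-05,  2.30529393e-01]), 'orientation': array([-1.79919203e+02,  6.13836525e-03,  8.99970505e+01]), 'ft_force': array([-0.58288044,  0.33549542, -0.00716414]), 'gripper_width': 0.08521979736142893}
```

View pics/scene0.png

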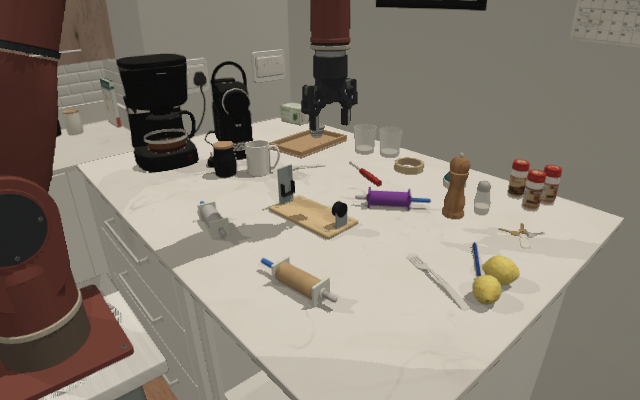

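View pics/side0.png

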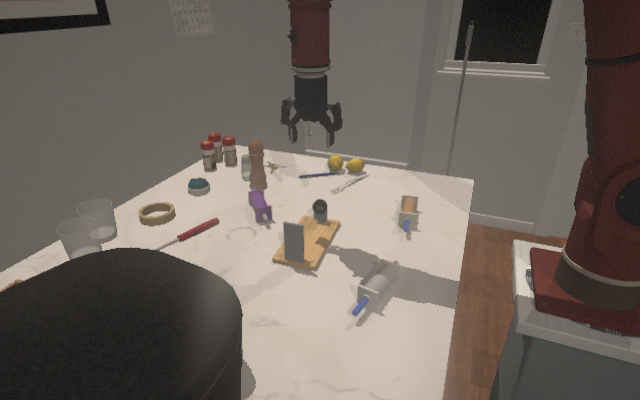

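The candidates are the brown roll at scene (300,280), the silver foil roll at (210,218) and the purple look-alike at (388,199). The brown one with a blue end pointing left is the target, and the holder is at (313,213). Next is a close crop, plus the wrist view.

```bash
cat > h.py <<'E'
import numpy as np, cv2
from plant import r
def ray(c,uv):
    K=c["camera_matrix"]; d=(np.array(uv,float)-K[:2,2])/[K[0,0],K[1,1]]; s=d.copy()
    for _ in range(20): s=d/(1+c["k1"]*(s@s))
    E=c["extrinsics"]; v=E[:3,:3]@np.r_[s,1]; return E[:3,3],v/np.linalg.norm(v)
def plane(c,uv,z):
    o,v=ray(c,uv); return o+v*(z-o[2])/v[2]
def tri(c1,p1,c2,p2):
    A=[];b=[]
    for c,p in((c1,p1),(c2,p2)):
        o,v=ray(c,p); M=np.eye(3)-np.outer(v,v); A.append(M); b.append(M@o)
    x=np.linalg.lstsq(np.vstack(A),np.hstack(b),rcond=None)[0]
    return x
def proj(c,p):
    E=c["extrinsics"]; q=E[:3,:3].T@(np.array(p)-E[:3,3]); s=q[:2]/q[2]
    return s*(1+c["k1"]*(s@s))*[c["camera_matrix"][0,0],c["camera_matrix"][1,1]]+c["camera_matrix"][:2,2]
E
python3 - <<'E'
from h import *
a=cv2.imread("pics/scene0.png"); b=cv2.imread("pics/side0.png"); z=lambda i,x,y,w,h,s:cv2.resize(i[y:y+h,x:x+w],(w*s,h*s),interpolation=cv2.INTER_CUBIC)
top=np.hstack([z(a,250,250,100,60,4),z(a,260,155,100,85,4)[:240*85//60*1][:340]][0:1]+[z(a,265,160,100,75,4)[:240]])
bot=np.hstack([z(b,360,185,100,75,4),z(b,265,190,100,85,4)[:300]])
cv2.imwrite("pics/crop1.png",np.vstack([top,bot])); print(np.vstack([top,bot]).shape)
E
```

```text
(540, 800, 3)
```

View pics/crop1.png

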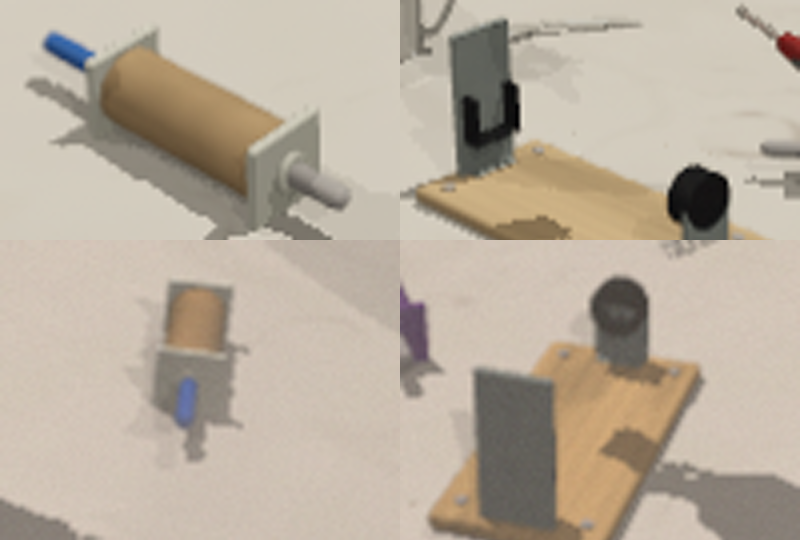

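The crop confirms the brown roll: blue tip at scene (261.5,260), steel tip at (336.5,299.5). The holder's tall plate has its U-cup at scene (285,185) and the round cup at (340,208).

Run:
```python
from h import *
np.set_printoptions(precision=4,suppress=True)
S=r.capture("scene"); D=r.capture("side")
b=plane(S,(261.5,259.7),.023); s=plane(S,(336.5,299.5),.023); b2=plane(D,(406.5,229.5),.023)
print("blue",b,b2,"steel",s,"len",np.linalg.norm(b-s))
u=(b-s)/np.linalg.norm(b-s); print("origin",s+u*.091,"yaw dir",np.degrees(np.arctan2(u[1],u[0])))
# brown centroid
for n,uv in(("D plate L",(283.75,222.5)),("D plate R",(303.2,225.5))): print(n,plane(D,uv,.113))
for n,uv in(("S plate L",(277.5,169)),("S plate R",(292,164.8))): print(n,plane(S,uv,.113))
for n,c,uv in(("D base rightback",D,(340,221.3)),("D base leftnear",D,(273,260)),("D back",D,(302.5,215.8)),("S left",S,(269.5,207.5)),("S back",S,(299.5,195.8))): print(n,plane(c,uv,.012))
# base mask
for n,c in(("S",S),("D",D)):
    f=c["frame"]; hsv=cv2.cvtColor(f,cv2.COLOR_BGR2HSV)
    m=cv2.inRange(hsv,(8,70,60),(25,255,255))
    k,l,st,ce=cv2.connectedComponentsWithStats(m)
    for i in range(1,k):
        if st[i,4]>150: print(n,st[i].tolist(),ce[i])
```

```text
blue [ 0.409  -0.0549  0.023 ] [ 0.4086 -0.0588  0.023 ] steel [ 0.437  -0.2524  0.023 ] len 0.1994110528121414
origin [ 0.4242 -0.1623  0.023 ] yaw dir 98.05503471294749
D plate L [0.6494 0.1627 0.113 ]
D plate R [0.6037 0.1584 0.113 ]
S plate L [0.6034 0.1496 0.113 ]
S plate R [0.6493 0.1482 0.113 ]
D base rightback [ 0.5878 -0.0519  0.012 ]
D base leftnear [0.6755 0.176  0.012 ]
D back [ 0.6955 -0.0414  0.012 ]
S left [0.5724 0.1519 0.012 ]
S back [0.6763 0.1557 0.012 ]
S [39, 0, 76, 66, 2954] [84.6361 32.0724]
S [269, 130, 78, 28, 1166] [307.5875 142.5274]
S [442, 156, 29, 63, 1138] [456.0694 188.0404]
S [394, 158, 30, 16, 387] [408.6951 165.3695]
S [509, 175, 50, 35, 688] [533.7762 192.2398]
S [269, 195, 89, 44, 1680] [311.5351 216.2   ]
S [473, 255, 47, 50, 1422] [494.1266 278.6027]
S [275, 262, 46, 37, 843] [295.7438 278.4116]
S [36, 302, 55, 67, 1567] [ 66.1519 339.7154]
S [142, 376, 36, 24, 556] [158.0144 389.7878]
D [249, 141, 15, 23, 245] [255.7306 150.4122]
D [328, 154, 15, 17, 198] [334.8939 162.0404]
D [346, 158, 19, 15, 205] [354.7659 164.7659]
D [402, 197, 14, 16, 184] [408.6467 204.5924]
D [139, 203, 36, 23, 535] [156.2168 213.6729]
D [273, 216, 67, 54, 1487] [311.041  241.8184]
D [444, 223, 124, 177, 9346] [483.451  309.6993]
```

Run:
```python
from h import *
c=r.capture("wrist"); cv2.imwrite("pics/w0.png",c["frame"]); print(c["camera_matrix"].tolist(),c["k1"],c["extrinsics"].round(4).tolist())
```

```text
[[297.41192496528316, 0.0, 317.87887990090877], [0.0, 297.41192496528316, 204.25113437829268], [0.0, 0.0, 1.0]] -0.03364453709401729 [[1.0, -0.0004, 0.0, 0.6511], [-0.0004, -0.9622, -0.2724, 0.0692], [0.0001, 0.2724, -0.9622, 0.3736], [0.0, 0.0, 0.0, 1.0]]
```

View pics/w0.png

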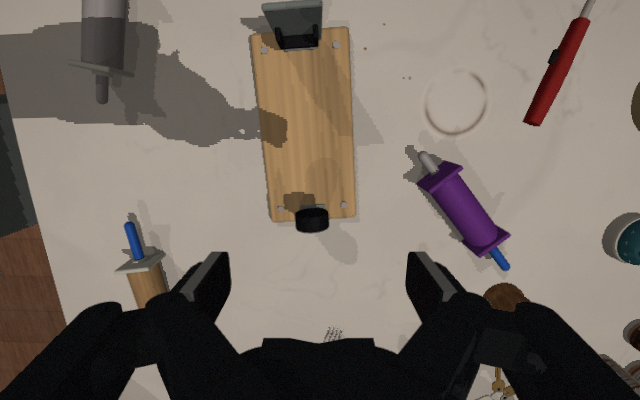

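The wrist view shows the holder right below: base corners near (250,37), (349,28), (355,216), (271,220), plate at top, round cup at (312,220). The baking roll's blue end is at (130,228).

Run:
```python
from h import *
np.set_printoptions(precision=4,suppress=True)
c=r.capture("wrist"); hsv=cv2.cvtColor(c["frame"],cv2.COLOR_BGR2HSV)
m=cv2.inRange(hsv,(8,60,40),(25,255,255)); m[:, :240]=0; m[:,365:]=0; m[226:]=0
ys=np.arange(60,200,4); L=[];R=[]
for y in ys:
    x=np.flatnonzero(m[y]); L.append(plane(c,(x[0]-.5,y),.012)); R.append(plane(c,(x[-1]+.5,y),.012))
L=np.array(L);R=np.array(R)
fl=np.polyfit(L[:,1],L[:,0],1); fr=np.polyfit(R[:,1],R[:,0],1)
print("L",fl,"R",fr, "width",(R[:,0].mean()-L[:,0].mean()))
for n,uv,z in(("cTL",(250,37),.012),("cTR",(349,28),.012),("cBR",(355,216),.012),("cBL",(271,220),.012),
  ("plate top L",(263,6),.113),("plate top R",(321,1),.113),("blue tip",(129,225),.023),("blue base",(140,255),.023),("rcup L top edge",(295,215),.055),("rcup R",(329,213),.055)): print(n,plane(c,uv,z))
print(m[20:60,300].nonzero()[0][:3]+20)
```

```text
L [-0.0663  0.5866] R [-0.0667  0.696 ] width 0.10937490286645857
cTL [0.5765 0.1585 0.012 ]
cTR [0.6854 0.1673 0.012 ]
cBR [ 0.6987 -0.0488  0.012 ]
cBL [ 0.591  -0.0541  0.012 ]
plate top L [0.6086 0.1556 0.113 ]
plate top R [0.6537 0.1589 0.113 ]
blue tip [ 0.4117 -0.0573  0.023 ]
blue base [ 0.4189 -0.0988  0.023 ]
rcup L top edge [ 0.6255 -0.0335  0.055 ]
rcup R [ 0.6637 -0.0312  0.055 ]
[50 51 52]
```

```bash
python3 -m handwheel '[[[-20,-28,0,0,85],[-20,-28,0,0,85],[-20,-28,0,0,85],[-20,-28,0,0,85],[-20,-28,0,0,85],[-20,-28,0,0,85],[-22,-28,0,0,85],[-22,-29,0,-0.14,85]]]'
python3 - <<'E'
from h import *
c=r.capture("wrist"); cv2.imwrite("pics/w1.png",c["frame"]); o=r.get_obs(); print(o["clock"],o["tcp_pos"],o["orientation"])
E
```

```text
clock: 1.3
tcp_pos: [0.424, -0.1647, 0.2314]
orientation: [180.0, 0.0, 98.2]
ft_force: [0.2, -0.4, 1.1]
gripper_width: 0.0847
finger_force: 0.0
1.35 [ 0.42064629 -0.16804533  0.23146535] [-1.79937564e+02  2.70350352e-02  9.84683661e+01]
```

View pics/w1.png

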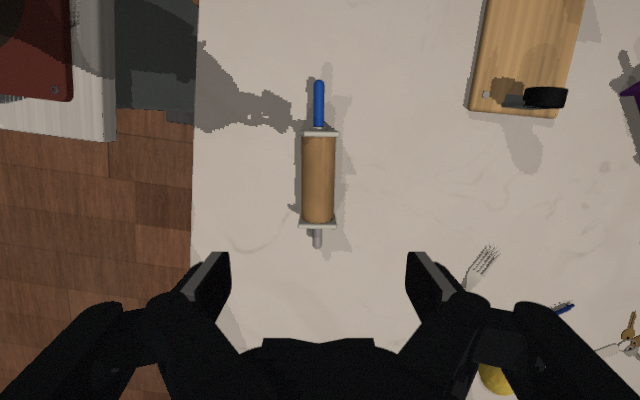

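The roll lies nearly straight below: blue tip (319,80), steel tip (317,248), paper centre about (318,177). The holder's right end is at the upper right.

Run:
```python
from h import *
np.set_printoptions(precision=4,suppress=True)
c=r.capture("wrist"); f=c["frame"]; hsv=cv2.cvtColor(f,cv2.COLOR_BGR2HSV)
m=cv2.inRange(hsv,(8,70,40),(25,255,255)); m[:,:280]=0;m[:,350:]=0;m[:120]=0;m[235:]=0
y,x=np.nonzero(m); (cx,cy),_,_=cv2.minAreaRect(np.c_[x,y].astype(np.float32)); print(cx,cy,np.ptp(x),np.ptp(y))
P=plane(c,(cx,cy),.035)
b=plane(c,(319,79.5),.023); s=plane(c,(317,248.5),.023); u=(b-s)/np.linalg.norm(b-s)
print("paper",P,"blue",b,"steel",s,np.linalg.norm(b-s),"org",s+u*.091,b-u*.111,np.degrees(np.arctan2(u[1],u[0])))
o=r.get_obs(); T=o["tcp_pos"]; print(T,o["orientation"])
from scipy.spatial.transform import Rotation as Ro
Rm=Ro.from_euler("xyz",o["orientation"],degrees=True).as_matrix()
O=s+u*.091; O[2]=.004; print("tool shift mm",Rm.T@(O-T)*1e3)
print("base corners",plane(c,(470,109.5),.012),plane(c,(555,118),.012),"cup",plane(c,(546,87),.074),plane(c,(546,108),.036))
```

```text
321.4999694824219 176.99996948242188 33 86
paper [ 0.4253 -0.1617  0.035 ] blue [ 0.4067 -0.0564  0.023 ] steel [ 0.434  -0.2565  0.023 ] 0.2020251821006831 org [ 0.4217 -0.1664  0.023 ] [ 0.4217 -0.1664  0.023 ] 97.77830358311373
[ 0.4225 -0.1667  0.2316] [179.9969   0.0185  97.9761]
tool shift mm [  0.4582  -0.7064 227.6282]
base corners [ 0.5867 -0.0604  0.012 ] [ 0.6921 -0.0531  0.012 ] cup [ 0.6252 -0.0348  0.074 ] [ 0.6596 -0.0476  0.036 ]
```

```bash
python3 -m handwheel '[[[0,0,40,0,85],[0,0,40,0,85],[0,0,40,0,85],[0,0,40,0,85],[0,0,30,0,85],[0,0,20,0,85],[0,0,10,0,85],[0,0,7,0,85]]]' && python3 -m handwheel '[[[0,0,0,0,85],[0,0,0,0,38],[0,0,0,0,36],[0,0,0,0,36],[0,0,0,0,36],[0,0,0,0,36],[0,0,0,0,36]]]'
```

```text
clock: 2.4
tcp_pos: [0.4254, -0.1639, 0.0042]
orientation: [180.0, 0.0, 98.0]
ft_force: [0.2, 0.4, 0.2]
gripper_width: 0.0843
finger_force: 0.0
clock: 3.28
tcp_pos: [0.4251, -0.1641, 0.005]
orientation: [180.0, -0.0, 98.0]
ft_force: [-2.5, 0.7, 7.6]
gripper_width: 0.0384
finger_force: 59.3
```

```bash
python3 -m handwheel '[[[0,0,-10,0,36],[0,0,-20,0,36],[0,0,-30,0,36],[0,0,-30,0,36],[0,0,-20,0.073,36],[0,0,0,0,36]]]' && python3 -m handwheel '[[[12,15,0,0,36],[24,30,0,0,36],[30,37,0,0,36],[30,37,0,0,36],[30,37,0,0,36],[30,37,0,0,36],[18,22,0,0,36],[8,10,0,0,36]]]'
python3 - <<'E'
from h import *
for n in("wrist","scene"):
    c=r.capture(n); cv2.imwrite(f"pics/{n}2.png",c["frame"])
a=cv2.imread("pics/wrist2.png"); b=cv2.imread("pics/scene2.png")[120:260,240:400]
cv2.imwrite("pics/c2.png",np.vstack([cv2.resize(a,(400,250)),cv2.resize(b,(400,350),interpolation=2)]))
E
```

```text
clock: 4.03
tcp_pos: [0.4259, -0.1642, 0.1158]
orientation: [179.8, 0.0, 93.9]
ft_force: [0.4, -0.9, -2.5]
gripper_width: 0.0383
finger_force: 60.7
clock: 5.03
tcp_pos: [0.6375, 0.0353, 0.1123]
orientation: [-179.9, -0.0, 94.0]
ft_force: [-0.9, 0.3, -3.6]
gripper_width: 0.038
finger_force: 60.8
```

View pics/wrist2.png

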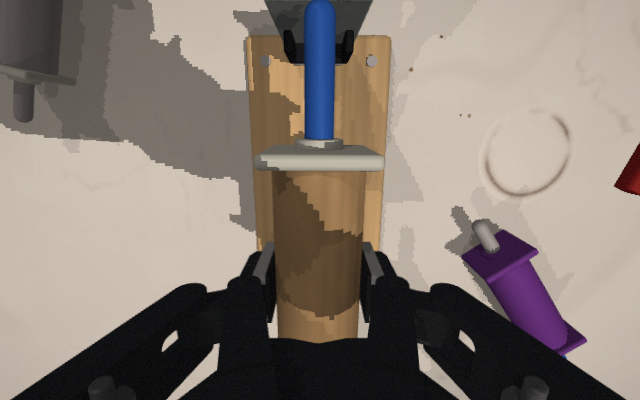

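The roll is held straight over the holder. The blue rod runs from (320,5) to (318,135), the U-cup walls are at (290,45) and (348,45), and the base corners are at (248,38) and (390,38). Next I'll measure alignment.

Run:
```python
from h import *
np.set_printoptions(precision=4,suppress=True)
c=r.capture("wrist"); f=c["frame"]; hsv=cv2.cvtColor(f,cv2.COLOR_BGR2HSV); o=r.get_obs()
print(o["tcp_pos"],o["orientation"],o["ft_force"])
z=o["tcp_pos"][2]+.018
mb=cv2.inRange(hsv,(100,120,40),(130,255,255)); B=[]
for y in range(10,130,6):
    x=np.flatnonzero(mb[y,280:360])+280; B.append(plane(c,(x.mean(),y),z))
B=np.array(B); fb=np.polyfit(B[:,1],B[:,0],1)
m=cv2.inRange(hsv,(8,50,25),(25,255,255)); L=[];R=[]
for y in range(70,145,5):
    x=np.flatnonzero(m[y,235:400])+235; R.append(plane(c,(x[-1]+.5,y),.012)); L.append(plane(c,(x[0]-.5,y),.012))
L=np.array(L);R=np.array(R); fl=np.polyfit(L[:,1],L[:,0],1);fr=np.polyfit(R[:,1],R[:,0],1)
print("blue line",fb,"L",fl,"R",fr,"w",R[:,0].mean()-L[:,0].mean())
for Y in(.04,.15): print(Y,"blue x",np.polyval(fb,Y),"base cx",(np.polyval(fl,Y)+np.polyval(fr,Y))/2)
y,x=np.nonzero(mb[:,280:360]); print("tip row",y.min(),plane(c,(320,y.min()),z))
print("cup walls",plane(c,(291,45),.07),plane(c,(346,45),.07),"corners",plane(c,(247.5,38),.012),plane(c,(390,38),.012))
```

```text
[0.6367 0.0326 0.1132] [-179.8953    0.0122   93.8731] [-0.0766 -0.7114 -2.1844]
blue line [-0.0634  0.6408] L [-0.0651  0.5864] R [-0.0661  0.6954] w 0.10834772505382217
0.04 blue x 0.6382694371380824 base cx 0.6382906474413474
0.15 blue x 0.6312995632858472 base cx 0.6310770812029061
tip row 0 [0.6317 0.1463 0.1312]
cup walls [0.6157 0.1436 0.07  ] [0.6469 0.1457 0.07  ] corners [0.5774 0.1589 0.012 ] [0.6832 0.1662 0.012 ]
```

```bash
python3 -m handwheel '[[[0,0,10,0,36],[0,0,14,0,36],[0,0,10,0,36],[0,0,0,0,36]]]' && python3 -m handwheel '[[[5,0,0,0,36],[5,0,0,0,36],[4,0,0,0,36],[3,0,0,0,36],[0,0,0,0,36]]]' && python3 -m handwheel '[[[4,0,0,0,36],[4,0,0,0,36],[4,0,0,0,36],[4,0,0,0,36],[4,0,0,0,36],[0,0,0,0,36],[0,0,0,0,36]]]'
python3 - <<'E'
from h import *
c=r.capture("wrist"); cv2.imwrite("pics/w3.png",c["frame"]); o=r.get_obs(); print(o["tcp_pos"],o["orientation"],o["ft_force"])
E
```

```text
clock: 5.68
tcp_pos: [0.6363, 0.0323, 0.0789]
orientation: [-179.9, 0.0, 93.8]
ft_force: [-0.1, 0.4, -2.9]
gripper_width: 0.0387
finger_force: 60.8
clock: 6.3
tcp_pos: [0.6363, 0.0496, 0.0805]
orientation: [180.0, 0.0, 93.8]
ft_force: [1.1, -1.9, -2.2]
gripper_width: 0.0381
finger_force: 60.8
clock: 7.18
tcp_pos: [0.6348, 0.0693, 0.0803]
orientation: [-180.0, 0.0, 93.8]
ft_force: [2.5, -4.2, -3.2]
gripper_width: 0.0386
finger_force: 60.8
[0.63485958 0.06916945 0.08034511] [1.79999510e+02 1.70774166e-02 9.38190716e+01] [ 0.92785446 -5.46761212 -2.67610461]
```

View pics/w3.png

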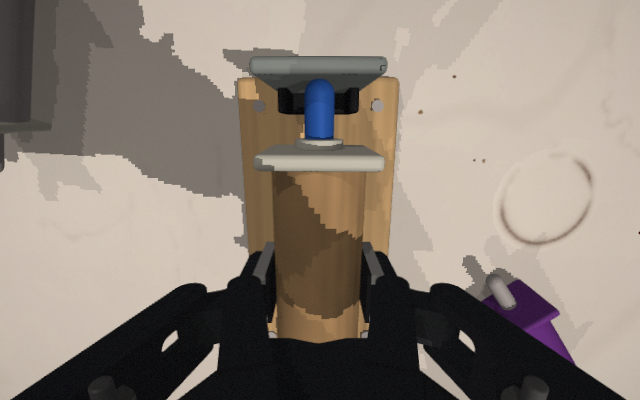

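The blue tip bears on the tall plate at (320,80), just above the U-cup, and the rod is visibly shortened. Checking how far it is pushed in.

Run:
```python
from h import *
c=r.capture("wrist"); print(plane(c,(320,80),.098),"plate outer top",plane(c,(317,57),.113),plane(c,(318,72),.113),"base corners",plane(c,(239,79),.012),plane(c,(398,78),.012),"rollplate",plane(c,(320,170),.075))
```

```text
[0.63141494 0.15362638 0.098     ] plate outer top [0.62990437 0.15905979 0.113     ] [0.63056004 0.15432241 0.113     ] base corners [0.57767003 0.16140359 0.012     ] [0.68293882 0.16903883 0.012     ] rollplate [0.63427928 0.11431556 0.075     ]
```

```bash
python3 -m handwheel '[[[3,0,0,0,36],[0,0,6,0,36],[0,0,8,0,36],[0,0,8,0,36],[0,0,8,0,36],[0,0,8,0,36],[0,0,7,0,36],[0,0,0,0,36]]]'
python3 - <<'E'
from h import *
o=r.get_obs(); print(o["tcp_pos"],o["ft_force"],o["moment"])
ims=[]
for n,(x,y,w,h) in(("scene",(260,130,110,110)),("side",(260,165,100,110)),("wrist",(220,20,200,200))):
    f=r.capture(n)["frame"]; ims.append(cv2.resize(f[y:y+h,x:x+w],(int(w*300/h),300),interpolation=2))
I=np.hstack(ims[:2]); W=np.zeros((300,I.shape[1],3),np.uint8); W[:,:300]=ims[2]
cv2.imwrite("pics/c4.png",np.vstack([I,W]))
E
```

```text
clock: 8.28
tcp_pos: [0.6339, 0.072, 0.0341]
orientation: [-179.9, 0.0, 93.8]
ft_force: [1.0, -5.8, -4.2]
gripper_width: 0.0385
finger_force: 60.9
[0.63386021 0.07196752 0.03406202] [ 1.01472241 -5.84300455 -4.16539856] [-1.18167297 -0.21335158 -0.0514576 ]
```

View pics/c4.png

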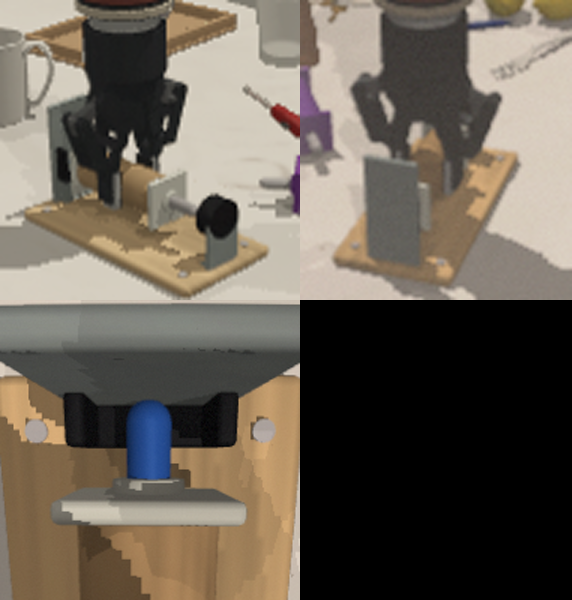

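The blue end is inside the U-pocket, centred, with the steel end lined up in front of the round cup's mouth and level. Next I lower slightly and slide it home.

```bash
python3 -m handwheel '[[[0,0,3,0,36],[-3,0,0,0,36],[-4,0,0,0,36],[-4,0,0,0,36],[-4,0,0,0,36],[-3,0,0,0,36],[0,0,0,0,36]]]' && python3 -m handwheel '[[[-2,0,0,0,36],[-1,0,0,0,36],[0,0,0,0,36]]]'
```

```text
clock: 9.3
tcp_pos: [0.6358, 0.0544, 0.0323]
orientation: [180.0, -0.0, 93.8]
ft_force: [-0.8, -3.4, -3.1]
gripper_width: 0.0383
finger_force: 60.8
clock: 9.68
tcp_pos: [0.636, 0.0516, 0.0323]
orientation: [-180.0, -0.0, 93.8]
ft_force: [-0.3, -2.3, -2.5]
gripper_width: 0.0384
finger_force: 60.8
```

```bash
python3 -m handwheel '[[[-1,0,0,0,36],[0,0,0,0,36],[0,0,0,0,36]]]' && python3 -m handwheel '[[[-1,0,0,0,36],[0,0,0,0,36],[0,0,0,0,36]]]'&& python3 -m handwheel '[[[-1,0,0,0,36],[0,0,0,0,36],[0,0,0,0,36]]]'
```

```text
clock: 10.05
tcp_pos: [0.6361, 0.0507, 0.0323]
orientation: [-180.0, -0.0, 93.8]
ft_force: [-1.0, -3.3, -3.9]
gripper_width: 0.0385
finger_force: 60.8
clock: 10.42
tcp_pos: [0.6361, 0.0496, 0.0323]
orientation: [-180.0, -0.0, 93.8]
ft_force: [-0.1, -1.6, -2.6]
gripper_width: 0.0384
finger_force: 60.8
clock: 10.8
tcp_pos: [0.6362, 0.0486, 0.0323]
orientation: [-180.0, -0.0, 93.8]
ft_force: [-1.3, -1.9, -2.7]
gripper_width: 0.0385
finger_force: 60.8
```

```bash
python3 -m handwheel '[[[-1,0,0,0,36],[0,0,0,0,36],[0,0,0,0,36]]]' && python3 -m handwheel '[[[-1,0,0,0,36],[0,0,0,0,36],[0,0,0,0,36]]]'
python3 - <<'E'
from h import *
o=r.get_obs(); print(o["tcp_pos"],o["ft_force"],o["moment"])
ims=[]
for n,(x,y,w,h) in(("scene",(260,130,110,110)),("side",(260,165,100,110)),("wrist",(220,20,200,200))):
    f=r.capture(n)["frame"]; ims.append(cv2.resize(f[y:y+h,x:x+w],(int(w*300/h),300),interpolation=2))
    if n=="wrist": cv2.imwrite("pics/w5.png",f)
I=np.hstack(ims[:2]); W=np.zeros((300,I.shape[1],3),np.uint8); W[:,:300]=ims[2]
cv2.imwrite("pics/c5.png",np.vstack([I,W]))
E
```

```text
clock: 11.18
tcp_pos: [0.6363, 0.0476, 0.0323]
orientation: [-180.0, -0.0, 93.8]
ft_force: [-1.1, -2.0, -3.2]
gripper_width: 0.0386
finger_force: 60.8
clock: 11.55
tcp_pos: [0.6363, 0.0469, 0.0323]
orientation: [-180.0, -0.0, 93.9]
ft_force: [-0.4, 0.2, -3.5]
gripper_width: 0.0386
finger_force: 60.8
[0.6363195  0.04688692 0.03229931] [-0.43581225  0.2047799  -3.50371367] [-0.17781634  0.0776163   0.08566584]
```

View pics/c5.png

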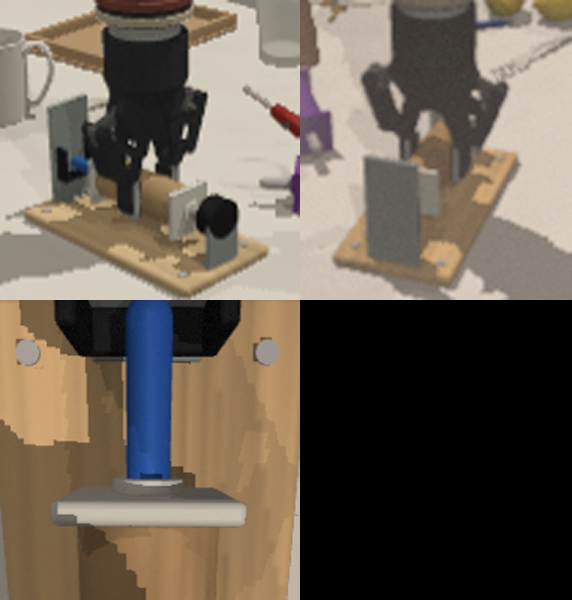

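The steel end appears bottomed in the round cup, because the axial force dropped to about 0 and the tool began to lag. The blue end is in the pocket. I'll confirm with 1 mm more, then lower until the spindle rests.

```bash
python3 -m handwheel '[[[-1,0,0,0,36],[0,0,0,0,36],[0,0,0,0,36]]]' && python3 -m handwheel '[[[0,0,2,0,36],[0,0,0,0,36],[0,0,0,0,36]]]' && python3 -m handwheel '[[[0,0,1,0,36],[0,0,0,0,36],[0,0,0,0,36]]]'&& python3 -m handwheel '[[[0,0,1,0,36],[0,0,0,0,36],[0,0,0,0,36]]]'
```

```text
clock: 12.08
tcp_pos: [0.6363, 0.0466, 0.0323]
orientation: [-180.0, -0.1, 93.9]
ft_force: [-0.9, 4.4, -2.8]
gripper_width: 0.0384
finger_force: 60.8
clock: 12.45
tcp_pos: [0.6365, 0.0465, 0.0305]
orientation: [180.0, -0.0, 93.9]
ft_force: [-0.7, 4.7, -1.1]
gripper_width: 0.0381
finger_force: 61.2
clock: 12.82
tcp_pos: [0.6368, 0.0465, 0.0298]
orientation: [179.9, -0.0, 93.9]
ft_force: [-0.8, 5.5, 1.6]
gripper_width: 0.0385
finger_force: 61.4
clock: 13.2
tcp_pos: [0.6371, 0.0466, 0.029]
orientation: [179.9, -0.0, 93.9]
ft_force: [-0.5, 4.7, 2.1]
gripper_width: 0.0385
finger_force: 61.4
```

```bash
python3 -m handwheel '[[[0,0,0,0,45],[0,0,0,0,55],[0,0,0,0,70],[0,0,0,0,70],[0,0,0,0,70]]]' && python3 -m handwheel '[[[0,0,-6,0,70],[0,0,-15,0,70],[0,0,-30,0,70],[0,0,-40,0,70],[0,0,-40,0,70],[0,0,-30,0,70],[0,0,-10,0,70],[0,0,0,0,70]]]'
python3 - <<'E'
from h import *
np.set_printoptions(precision=4,suppress=True)
ims=[]
for n,(x,y,w,h) in(("scene",(260,130,110,110)),("side",(260,165,100,110)),("wrist",(200,0,240,240))):
    c=r.capture(n); f=c["frame"]; ims.append(cv2.resize(f[y:y+h,x:x+w],(int(w*300/h),300),interpolation=2))
    cv2.imwrite(f"pics/{n}6.png",f)
I=np.hstack(ims[:2]); W=np.zeros((300,I.shape[1],3),np.uint8); W[:,:300]=ims[2]
cv2.imwrite("pics/c6.png",np.vstack([I,W]))
E
```

```text
clock: 13.82
tcp_pos: [0.6364, 0.0455, 0.0283]
orientation: [-180.0, 0.0, 93.8]
ft_force: [0.1, 0.2, 0.4]
gripper_width: 0.0701
finger_force: 0.0
clock: 14.82
tcp_pos: [0.6365, 0.0456, 0.1997]
orientation: [179.9, -0.0, 93.8]
ft_force: [-0.4, -0.1, -0.7]
gripper_width: 0.07
finger_force: 0.0
```

View pics/c6.png

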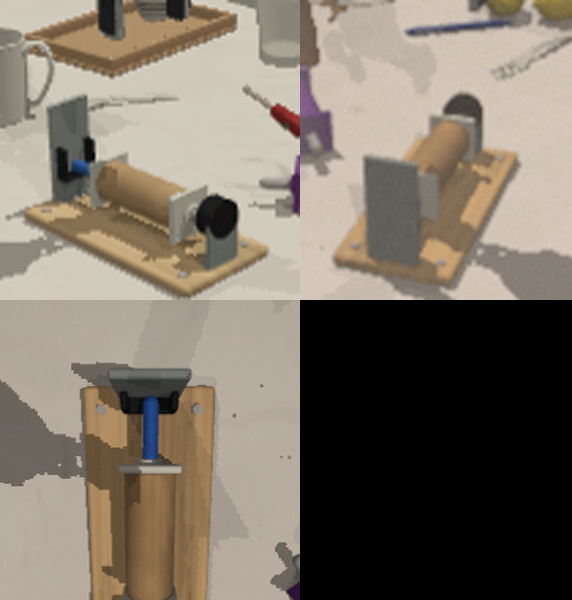

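The roll sits level, with the blue end in the open cup, the steel end in the round cup and the gripper clear. One numeric check of the seating before handing in.

Run:
```python
from h import *
np.set_printoptions(precision=4,suppress=True)
c=r.capture("wrist"); f=c["frame"]; hsv=cv2.cvtColor(f,cv2.COLOR_BGR2HSV)
mb=cv2.inRange(hsv,(100,120,40),(130,255,255))[:,290:350]; y,x=np.nonzero(mb); x=x+290; print(y.min(),y.max(),x.mean())
for v in(y.min(),y.max()): print("blue",plane(c,(x.mean(),v),.049))
m=cv2.inRange(hsv,(8,50,25),(25,255,255))[135:,280:360]; m[int(y.max())+30:]=m[int(y.max())+30:]; yy,xx=np.nonzero(m)
print("plate edge rows (top .069):",plane(c,(320,135),.069))
o=np.array([.636,.055,0]); u=np.array([-.0664,.9978,0])
for v in(y.min(),y.max()): print("hy",(plane(c,(x.mean(),v),.049)-o)@u)
```

```text
77 126 320.24273504273503
blue [0.6318 0.153  0.049 ]
blue [0.6348 0.1095 0.049 ]
plate edge rows (top .069): [0.635  0.1021 0.069 ]
hy 0.09805057070578001
hy 0.054484710091975024
```

```bash
python3 -c "
from plant import r
print(r.close_job())"
```

```text
the job is handed in; nothing more can be done
None
```

I loaded the baking-paper roll into the holder, let go of it and handed the job in at about 15 s: the blue end is against the plate in the open cup, the steel end bottomed in the round cup (+5 N push-back), and the foil roll was not touched.

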